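Fit the brass spacer sleeve on the spindle

TASK

Pick out the brass spacer sleeve and put it over the upright spindle of the green-footed stand, lowering it in the gripper until it is nearly down on the steel flange rather than dropping it from the top. Let go and leave it sitting flat on the flange round the spindle. Leave the aluminium and the black sleeves standing where they are.

Things in the scene. Friction and masses are not known exactly. Their poses are not given: they have to be found in the camera images.
- brass_sleeve: The brass-yellow spacer sleeve: upright tube 46 mm in outer diameter and 40 mm high with a straight through bore of 32 mm (wall 7 mm), standing on end on the bench; origin at the centre of its underside, z along the bore, up. Mass about 0.25 kg. It is one of three sleeves of the same size; they stand in any order.
- spindle_stand: Spindle stand fixed to the bench: round green foot 90 mm across, steel flange 58 mm across with flat top 24 mm above the bench, and in its middle an upright 14 mm steel spindle with a narrowing round nose (last 12 mm), tip 82 mm above the bench. Origin: centre of the foot's underside, on the spindle axis, z up. A seated sleeve's origin is 24 mm above it, with 9 mm radial play and 18 mm of spindle showing.
- aluminium_sleeve: Silver-grey aluminium sleeve, to be left alone: upright tube 46 mm in outer diameter and 40 mm high with a straight through bore of 32 mm (wall 7 mm), standing on end on the bench; origin at the centre of its underside, z along the bore, up.
- black_sleeve: Black plastic sleeve, to be left alone: upright tube 46 mm in outer diameter and 40 mm high with a straight through bore of 32 mm (wall 7 mm), standing on end on the bench; origin at the centre of its underside, z along the bore, up.
There are look-alikes about, which are no part of the job. What is shaped like the brass_sleeve but purple or red is not meant.

How it is judged:
On the way:
1. the brass sleeve is round the spindle, its underside within 25 mm of the flange, while the fingers still hold it (z of brass_sleeve in the frame of spindle_stand below 0.049 m and horizontal distance between brass_sleeve and spindle_stand below 0.012 m and contact force between the fingers and brass_sleeve above 1 N), for 0.05 s.
At the end, for the whole second after the job is handed in: The brass sleeve is round the spindle (axes within 12 mm), flat on the flange (underside within 4 mm of the flange top, tilted less than 6 degrees), released and at rest; the other two sleeves stand upright within 20 mm of where they began (horizontal distance between brass_sleeve and spindle_stand below 0.012 m and z of brass_sleeve in the frame of spindle_stand between 0.02 and 0.028 m and angle between brass_sleeve's own z axis and vertical below 0.1 rad and linear speed of brass_sleeve below 0.02 m/s and distance of each of aluminium_sleeve, black_sleeve from where it was at the start of the episode below 0.02 m and angle between each of aluminium_sleeve, black_sleeve's own z axis and vertical below 0.17 rad); the robot touches nothing.
It fails at once if the aluminium sleeve is moved 20 mm or more from its place (distance of aluminium_sleeve from where it was at the start of the episode above 0.02 m).
It fails at once if the black sleeve is moved 20 mm or more from its place (distance of black_sleeve from where it was at the start of the episode above 0.02 m).
It also fails if it takes over 35 s, if anything falls off the work surface, if the arm or the gripper's body presses on something with over 40 N, if the wrist force passes 120 N, or if a joint passes its speed limit or range.

ROBOT

A 6-joint arm with a two-finger parallel gripper is mounted at the origin on a cart in front of the work surface, level with it; the furniture and walls round the work are solid. World frame = base frame: x ahead of the robot, y to its left, z up, the work surface at z = 0. Lengths are in m, angles in rad, forces in N, time in s.
With the tool pointing down it reaches from about 0.35 to 0.725 m from the base axis. Payload 4.3 kg.
Tool frame: the origin (TCP) lies midway between the tips of the shut fingers; the grasp point (between the pads) lies 19 mm behind it; z points along the fingers, y is the line along which they close (so a half turn about z gives the same grasp; the last joint's range is limited). The gripper opens to 85 mm and grips with 20 to 120 N. Pads are 22 mm wide; open, the fingers measure 114 mm over their backs; the gripper's body (76 mm by 85 mm) begins 54 mm behind the grasp point. The pads swing forward as they close: fully open they stand 13 mm farther back than shut.
Start: joints at [1.172, 0.377, 0.081, 1.274, 0, 1.46], TCP at [0.164, 0.551, 0.231] pointing down, gripper open.
Joint ranges: [-2.72, 2.72], [-0.84, 1.66], [-1.02, 1.22], [-1.77, 2.12], [-1.37, 1.28], [-3.14, 3.14]. Speed limits (rad/s): [2.57, 2.57, 3.14, 3.14, 3.14, 3.14].

INTERFACE

Orientations are given as [roll, pitch, yaw] about the fixed x, y, z axes, in that order (R = Rz(yaw) Ry(pitch) Rx(roll)).
In Python, from plant import state, imaging, ticket gives the robot as it stands. The module is installed in compiled form; this text tells all that it offers.
- The arm moves only by the shell command python3 -m handwheel 'ROWS' [FORCE]. ROWS is a JSON object of lists of equal length, an entry for each row: "fingers": the opening, from -1 (shut) to 1 (fully open); "translation": the shift along the tool's x, y, z in units of 60 mm (1.0 is 60 mm), a list of three; "turn": the turn about the tool's z in units of 6 degrees (1.0 is 6 degrees). A call has 1 to 10 rows; each row is the pose to reach, as a shift and turn from the pose commanded when the call began, along the tool's axes at that moment; what a row does not reach only later rows make up. A row lasts 1/8 s, in which the tool goes at most 62.5 mm and 10.7 degrees, less where a joint would pass 70% of its speed; a pose out of reach is approached as far as the arm can. A call with a gripper value outside its range is refused whole. The fingers move at their own pace and stop on an object; FORCE is the grip in N (left out, the last holds). Time passes only in rows, so rows that repeat a pose let the fingers close. It gives the time, the measured TCP pose, the force, the opening and the grip force at its end, in the units of the state.
- state(): the state, without advancing time (a new reading comes with each control period).
- imaging.camera(name): name is "side" or "top" or "wrist"; returns (picture, depth): 400x640x3 uint8, red, green, blue; 400x640 float32, m along the optical axis (not along the pixel's ray), 0 where there is no reading.
- imaging.camera_info(name): a dict with "fx", "fy", "cx", "cy" (pixels), "pose" (4x4, takes a point from camera to world coordinates). Camera axes: x right, y down, z forward; pixel columns grow to the right and rows downward; lengths in m; the calibration is good to about 2 mm. The wrist camera is an equidistant fisheye: a pixel r from the principal point sees the ray r / f radians off the axis. A picture is of the moment at which its call begins: read the wrist's pose just before it. camera_info takes no time and is no camera call; for the wrist camera it gives the pose at the moment of the call.
- ticket.hand_in(): hands the job in; it is judged then, once.
The state is a dict: "clock": time; "q": joint angles; "joint_velocities": joint speeds; "joint_torque": joint torques, N m; "eef_pos": TCP position; "tool_rot": TCP orientation; "force": force on the tool from outside, world axes, zero at the start; "ft_torque": the same for the moment, N m; "finger_gap": finger opening in m; "grasp_force": force on a finger pad.
Only numpy, scipy, OpenCV 4.12 (cv2) and the standard library are available. Lean on these libraries where they do the work, as an engineer would, in place of code of your own. Each camera call takes 0.05 s, during which the arm holds its last target. There are 200 camera calls.

## Working session

There is one attempt and no reset: what is moved stays moved. The work goes in short steps, Python scripts to look and compute and a shell command to move; the robot and the scene stay as the last step left them, time stands still between calls to the robot, and variables do not carry over. Pictures are saved under pics/ and viewed, at most 10 in all, crops included, and the job is handed in when it is done.

```bash
mkdir -p pics
python3 - <<'E'
from plant import state, imaging
import cv2, numpy as np
s=state(); print(s['clock'],s['eef_pos'],s['tool_rot'],s['finger_gap'])
for n in('top','side'):
    p,d=imaging.camera(n); np.savez(f'{n}.npz',p=p,d=d); cv2.imwrite(f'pics/{n}1.png',p[:,:,::-1])
    i=imaging.camera_info(n); print(n,i['fx'],i['cx'],i['cy'],np.round(i['pose'],3).tolist())
E
```

```text
0.0 [0.16347431 0.55059065 0.23036847] [-3.13958396e+00 -2.44312261e-04  2.85280086e+00] 0.08566986083325014
top 457.63473519233645 322.0071823626608 195.39858291407097 [[0.019, -0.995, 0.101, 0.447], [-1.0, -0.019, -0.002, 0.064], [0.004, -0.101, -0.995, 1.039], [0.0, 0.0, 0.0, 1.0]]
side 493.2574245761165 328.6702342222567 197.38780055902066 [[0.983, -0.109, 0.145, 0.424], [-0.18, -0.668, 0.722, -0.624], [0.018, -0.737, -0.676, 0.695], [0.0, 0.0, 0.0, 1.0]]
```

View pics/top1.png

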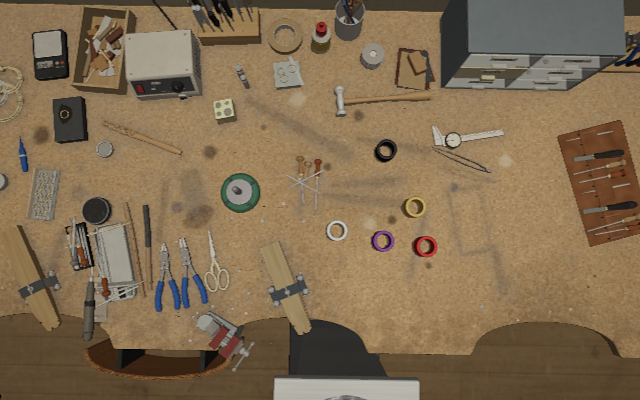

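View pics/side1.png

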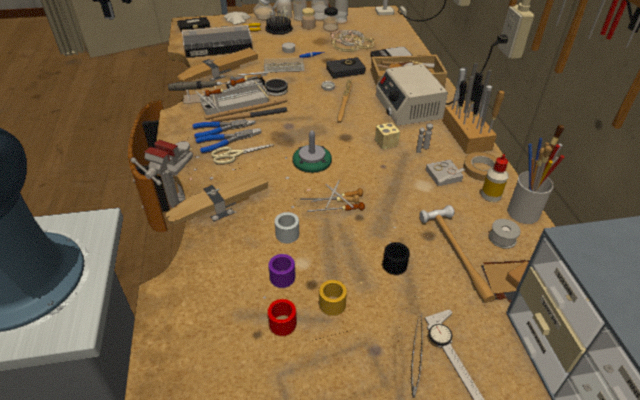

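The top view shows brass at (415,207), stand at (240,192), aluminium at (337,231) and black at (386,150). The decoys are purple (383,241) and red (426,246), and the side view agrees. The arm is just outside the top view.

```bash
cat > h.py <<'E'
import numpy as np, cv2
from plant import imaging, state
def pts(n,p,d,box,cond):
    i=imaging.camera_info(n); u0,u1,v0,v1=box
    v,u=np.mgrid[v0:v1,u0:u1]; z=d[v0:v1,u0:u1]
    hsv=cv2.cvtColor(p,cv2.COLOR_RGB2HSV)[v0:v1,u0:u1].astype(int)
    m=cond(hsv)&(z>0)
    c=np.stack([(u-i['cx'])/i['fx']*z,(v-i['cy'])/i['fy']*z,z],-1)[m]
    return c@i['pose'][:3,:3].T+i['pose'][:3,3], m
def ray(n,px,h):
    i=imaging.camera_info(n); r=i['pose'][:3,:3]@[(px[0]-i['cx'])/i['fx'],(px[1]-i['cy'])/i['fy'],1]
    o=i['pose'][:3,3]; return o+r*(h-o[2])/r[2]
def circ(P):
    A=np.c_[2*P[:,:2],np.ones(len(P))]; s=np.linalg.lstsq(A,(P[:,:2]**2).sum(1),rcond=None)[0]
    return s[:2],np.sqrt(s[2]+s[0]**2+s[1]**2)
E
python3 - <<'E'
from h import *
T=np.load('top.npz');S=np.load('side.npz')
yel=lambda h:(h[...,0]>17)&(h[...,0]<33)&(h[...,1]>130)&(h[...,2]>70)
grn=lambda h:(h[...,0]>60)&(h[...,0]<95)&(h[...,1]>90)
anyc=lambda h:h[...,0]>=0
for nm,n,F,box,c in(('brass','top',T,(395,435,187,227),yel),('brass','side',S,(310,356,272,322),yel),('green','top',T,(210,270,162,222),grn),('green','side',S,(285,340,125,180),grn)):
    P,m=pts(n,F['p'],F['d'],box,c); z=P[:,2]
    ct=max(cv2.findContours(m.astype(np.uint8),0,1)[0],key=cv2.contourArea)
    e=cv2.fitEllipse(ct); px=(e[0][0]+box[0],e[0][1]+box[2])
    print(nm,n,m.sum(),'z pct',np.percentile(z,[5,50,95]).round(4),'ell',np.round(px,1),np.round(e[1],1),[ (h,ray(n,px,h)[:2].round(4)) for h in(0.01,.02,.04)])
    hi=P[(z>.033)&(z<.047)] if nm=='brass' else P[z>0.003]
    print('  ',len(hi),hi.mean(0).round(4),circ(hi))
for nm,b in(('alu',(320,355,214,249)),('black',(370,402,134,168)),('brass',(395,435,187,227)),('purple',(366,400,224,258)),('red',(408,444,229,264))):
    P,_=pts('top',T['p'],T['d'],b,anyc); P=P[(P[:,2]>.033)&(P[:,2]<.047)]; print(nm,len(P),P.mean(0).round(4),circ(P))
P,_=pts('top',T['p'],T['d'],(210,270,162,222),anyc)
for lo,hi in((.019,.029),(.05,.09)):
    Q=P[(P[:,2]>lo)&(P[:,2]<hi)]; print(lo,len(Q),Q.mean(0).round(4),circ(Q),Q[:,2].max())
P,_=pts('side',S['p'],S['d'],(285,340,120,180),anyc)
Q=P[(P[:,2]>.04)&(P[:,2]<.09)]; print('spindle side',len(Q),Q.mean(0).round(4),Q.max(0))
E
```

```text
brass top 167 z pct [0.0013 0.0379 0.0422] ell [414.3 206.7] [17.1 19.2] [(0.01, array([ 0.5294, -0.1472])), (0.02, array([ 0.5286, -0.1452])), (0.04, array([ 0.527 , -0.1411]))]
   116 [ 0.5274 -0.1423  0.0392] (array([ 0.52803167, -0.1436729 ]), np.float64(0.01950677279998982))
brass side 1321 z pct [-0.0009  0.0143  0.0407] ell [335.2 299.3] [39.3 48.1] [(0.01, array([ 0.5361, -0.1431])), (0.02, array([ 0.5345, -0.1501])), (0.04, array([ 0.5312, -0.1642]))]
   358 [ 0.5299 -0.148   0.0388] (array([ 0.52994511, -0.14748701]), np.float64(0.019633409125083646))
green top 501 z pct [0.0117 0.0157 0.0192] ell [239.8 192.1] [34.9 35.1] [(0.01, array([0.5549, 0.2471])), (0.02, array([0.5538, 0.2453])), (0.04, array([0.5517, 0.2417]))]
   501 [0.5516 0.242  0.0157] (array([0.55474008, 0.24640129]), np.float64(0.03761902951804708))
green side 366 z pct [0.0071 0.0147 0.018 ] ell [311.9 157.9] [25.4 33.8] [(0.01, array([0.5574, 0.2423])), (0.02, array([0.5554, 0.2297])), (0.04, array([0.5515, 0.2044]))]
   366 [0.5543 0.2192 0.0139] (array([0.55679153, 0.23940097]), np.float64(0.03594257317313171))
alu 179 [0.4729 0.027  0.0398] (array([0.47250351, 0.02695432]), np.float64(0.019581779509480274))
black 188 [ 0.6537 -0.0805  0.0395] (array([ 0.65403743, -0.080248  ]), np.float64(0.019549680463118762))
brass 186 [ 0.5277 -0.1448  0.0395] (array([ 0.52768879, -0.14444231]), np.float64(0.019539479384950518))
purple 186 [ 0.4516 -0.075   0.0397] (array([ 0.45168912, -0.07462499]), np.float64(0.01938078984891544))
red 196 [ 0.4414 -0.1683  0.0399] (array([ 0.44140993, -0.1682455 ]), np.float64(0.01962062364130745))
0.019 540 [0.5536 0.2447 0.0238] (array([0.55408867, 0.24569809]), np.float64(0.02376741037792754)) 0.02895251655352693
0.05 46 [0.5534 0.2438 0.0724] (array([0.55394212, 0.24468809]), np.float64(0.004948953267527065)) 0.08402506415991107
spindle side 101 [0.5565 0.2406 0.0621] [0.56254468 0.25052971 0.0811595 ]
```

Both views agree: brass is at about (0.528, -0.145) with its rim at 40 mm, and the stand is at about (0.554, 0.245) with its flange at 24 mm and tip near 82 mm. The current yaw already gives the fingers clear room beside the neighbours, so no turn is needed. I'll go by way of (0.45, 0.20).

```bash
python3 -m handwheel '{"fingers":[1,1,1,1,1,1,1,1,1,1],"translation":[[-6.2,-4.2,0],[-6.2,-4.2,0],[-6.2,-4.2,0],[-6.2,-4.2,0],[-6.2,-4.2,0],[-6.2,-4.2,0],[-6.2,-4.2,0],[-6.2,-4.2,0],[-6.2,-4.2,0],[-6.2,-4.2,0]],"turn":[0,0,0,0,0,0,0,0,0,0]}' 40
cat >> h.py <<'E'
from scipy.spatial.transform import Rotation as Ro
def need(t):
    s=state(); R=Ro.from_euler('xyz',s['tool_rot']).as_matrix()
    print(s['clock'],np.round(s['eef_pos'],4),np.round(s['tool_rot'],3),'units',np.round(R.T@(np.array(t)-s['eef_pos'])/.06,3))
E
python3 -c "
from h import *
need([.528,-.145,.13])"
```

```text
clock: 1.35
eef_pos: [0.4475, 0.2047, 0.2311]
tool_rot: [3.142, -0.001, 2.855]
force: [0.9, 0.1, -1.0]
finger_gap: 0.0855
grasp_force: 0.0
1.35 [0.4475 0.2047 0.2311] [ 3.142e+00 -1.000e-03  2.855e+00] units [-2.939 -5.21   1.682]
```

```bash
python3 -m handwheel '{"fingers":[1,1,1,1,1,1,1,1,1,1],"translation":[[-2.94,-5.2,1.7],[-2.94,-5.2,1.7],[-2.94,-5.2,1.7],[-2.94,-5.2,1.7],[-2.94,-5.2,1.7],[-2.94,-5.2,1.7],[-2.94,-5.2,1.7],[-2.94,-5.2,1.7],[-2.94,-5.2,1.7],[-2.94,-5.2,1.7]],"turn":[0,0,0,0,0,0,0,0,0,0]}'
python3 - <<'E'
from h import *
need([.528,-.145,.01])
i=imaging.camera_info('wrist'); p,d=imaging.camera('wrist'); cv2.imwrite('pics/w1.png',p[:,:,::-1])
print(i)
h=cv2.cvtColor(p,cv2.COLOR_RGB2HSV)
m=((h[...,0]>17)&(h[...,0]<33)&(h[...,1]>150)&(h[...,2]>70)&(d>0))
v,u=np.nonzero(m); x=(u-i['cx'])/i['fx'];y=(v-i['cy'])/i['fy'];t=np.hypot(x,y)+1e-9
z=d[v,u]; c=np.c_[x/t*np.tan(t),y/t*np.tan(t),np.ones_like(t)]*z[:,None]
P=c@i['pose'][:3,:3].T+i['pose'][:3,3]
P=P[(np.hypot(P[:,0]-.528,P[:,1]+.145)<.05)&(P[:,2]>.036)&(P[:,2]<.046)]
print(len(P),P.mean(0),circ(P) if len(P)>5 else '')
E
```

```text
clock: 2.6
eef_pos: [0.529, -0.1441, 0.1299]
tool_rot: [3.141, 0.001, 2.855]
force: [0.8, 0.6, 1.1]
finger_gap: 0.0852
grasp_force: 0.0
2.6 [ 0.529  -0.1441  0.1299] [3.141e+00 1.000e-03 2.855e+00] units [ 0.013 -0.019  1.998]
{'fx': 309.70691628693146, 'fy': 309.70691628693146, 'cx': 320.93730783692, 'cy': 202.1996075838329, 'pose': array([[ 0.28302213,  0.92121789,  0.26693834,  0.46146848],
       [ 0.95911274, -0.27215949, -0.07766567, -0.12543018],
       [ 0.00110279,  0.27800507, -0.96057897,  0.27216112],
       [ 0.        ,  0.        ,  0.        ,  1.        ]])}
102 [ 0.52598051 -0.1428249   0.03900772] (array([ 0.52720485, -0.14497828]), np.float64(0.018875297412617814))
```

View pics/w1.png

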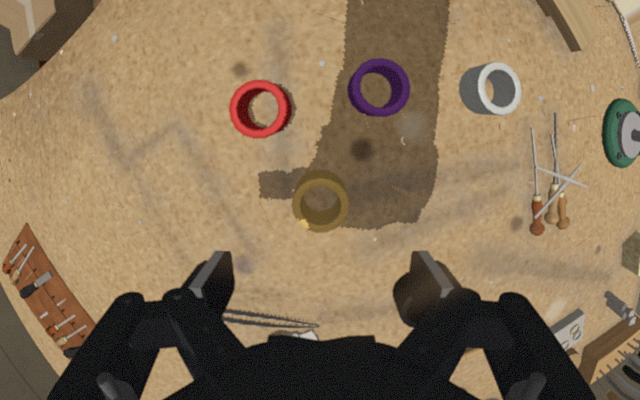

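The wrist view shows brass at (320,203) midway between the fingers, with both finger paths clear. Its fitted centre (0.527, -0.145) confirms the position. Next I descend and grip.

```bash
python3 -m handwheel '{"fingers":[1,1,1,1,1,-1,-1,-1,-1,-1],"translation":[[0.02,-0.02,0.7],[0.02,-0.02,1.4],[0.02,-0.02,1.8],[0.02,-0.02,2.05],[0.02,-0.02,2.05],[0.02,-0.02,2.05],[0.02,-0.02,2.05],[0.02,-0.02,2.05],[0.02,-0.02,2.05],[0.02,-0.02,2.05]],"turn":[0,0,0,0,0,0,0,0,0,0]}' 40
python3 -m handwheel '{"fingers":[-1,-1,-1,-1],"translation":[[0,0,0],[0,0,0],[0,0,0],[0,0,0]],"turn":[0,0,0,0]}' 40
```

```text
clock: 3.9
eef_pos: [0.5286, -0.1466, 0.0078]
tool_rot: [3.141, 0.003, 2.853]
force: [-0.7, 0.6, 4.9]
finger_gap: 0.0448
grasp_force: 40.6
clock: 4.4
eef_pos: [0.5286, -0.1466, 0.0077]
tool_rot: [3.141, 0.003, 2.853]
force: [-0.9, 0.6, 5.8]
finger_gap: 0.045
grasp_force: 40.6
```

Gripped: the gap is 45 mm and the grip 40 N. Lift and carry.

```bash
python3 -m handwheel '{"fingers":[-1,-1,-1,-1,-1],"translation":[[0,0,-0.6],[0,0,-1.3],[0,0,-2.1],[0,0,-2.3],[0,0,-2.3]],"turn":[0,0,0,0,0]}'
python3 - <<'E'
from h import *
need([.554,.245,.144])
i=imaging.camera_info('wrist'); p,d=imaging.camera('wrist'); cv2.imwrite('pics/w2.png',p[:,:,::-1])
E
```

```text
clock: 5.03
eef_pos: [0.5277, -0.1466, 0.1445]
tool_rot: [-3.142, 0.001, 2.853]
force: [0.2, 0.8, -2.8]
finger_gap: 0.0446
grasp_force: 41.9
5.025 [ 0.5277 -0.1466  0.1445] [-3.142e+00  1.000e-03  2.853e+00] units [1.438e+00 6.381e+00 6.000e-03]
```

View pics/w2.png

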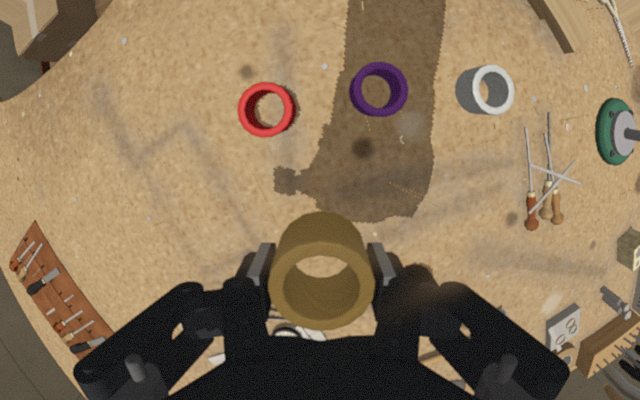

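The brass is held square between the pads at (322,270). It looks upright, and the bore can be seen through. Carry it over the spindle.

```bash
python3 -m handwheel '{"fingers":[-1,-1,-1,-1,-1,-1,-1,-1,-1,-1],"translation":[[0.2,0.8,0],[0.4,1.6,0],[0.6,2.5,0],[0.8,3.4,0],[1,4.3,0],[1.2,5.2,0],[1.35,5.9,0],[1.44,6.35,0],[1.44,6.38,0],[1.44,6.38,0]],"turn":[0,0,0,0,0,0,0,0,0,0]}'
python3 - <<'E'
from h import *
need([.554,.245,.04])
for n in('wrist','top','side'):
    i=imaging.camera_info(n); p,d=imaging.camera(n); np.savez(n+'3.npz',p=p,d=d,**i)
    cv2.imwrite(f'pics/{n}3.png',p[:,:,::-1])
p=[cv2.resize(cv2.imread('pics/wrist3.png')[150:350,200:440],(480,400)),cv2.resize(cv2.imread('pics/side3.png')[40:190,260:380],(320,400))]
cv2.imwrite('pics/c3.png',np.hstack(p))
S=np.load('side3.npz')
P,m=pts('side',S['p'],S['d'],(250,400,30,190),lambda h:(h[...,0]>17)&(h[...,0]<33)&(h[...,1]>150)&(h[...,2]>60))
P=P[(P[:,2]>.1)&(P[:,2]<.25)&(abs(P[:,1]-.245)<.05)&(abs(P[:,0]-.554)<.05)]
print(len(P),P.min(0),P.max(0),circ(P))
E
```

```text
clock: 6.32
eef_pos: [0.5523, 0.2444, 0.1423]
tool_rot: [-3.139, -0.003, 2.853]
force: [0.8, -0.2, -1.9]
finger_gap: 0.0452
grasp_force: 42.2
6.325 [0.5523 0.2444 0.1423] [-3.139e+00 -3.000e-03  2.853e+00] units [-0.029  0.023  1.705]
230 [0.52813653 0.19770042 0.13593274] [0.57698361 0.27626973 0.24091806] (array([0.55288528, 0.24013893]), np.float64(0.02129260096951415))
```

View pics/c3.png

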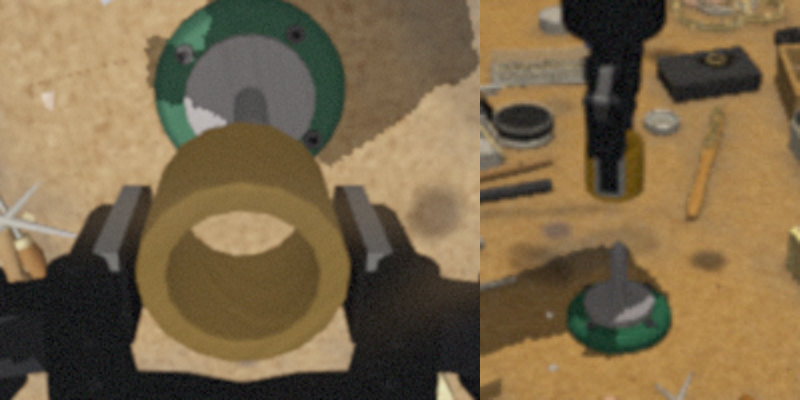

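The wrist crop shows the spindle tip at (250,95), laterally in line with the bore centre at (244,270). I'll check fore and aft from the same picture's depth.

Run:
```python
from h import *
W=np.load('wrist3.npz'); p,d=W['p'],W['d']
v,u=np.mgrid[:400,:640]; x=(u-W['cx'])/W['fx'];y=(v-W['cy'])/W['fy'];t=np.hypot(x,y)+1e-9
P=(np.stack([x/t*np.tan(t),y/t*np.tan(t),np.ones_like(t)],-1)*d[...,None])@W['pose'][:3,:3].T+W['pose'][:3,3]
h=cv2.cvtColor(p,cv2.COLOR_RGB2HSV)
br=(h[...,0]>14)&(h[...,0]<33)&(h[...,1]>110)&(d>0)&(d<.2)
Q=P[br]; Q=Q[Q[:,2]>.1]; zt=np.percentile(Q[:,2],98); 
for lo in(.004,.006):
    R=Q[abs(Q[:,2]-np.percentile(Q[:,2],95))<lo]; print('rim',len(R),R.mean(0),circ(R),zt)
gr=(h[...,0]>60)&(h[...,0]<95)&(h[...,1]>90)&(d>0)
G=P[gr];G=G[np.hypot(G[:,0]-.554,G[:,1]-.245)<.07];print('green',len(G),G.mean(0),circ(G))
L=P.reshape(-1,3); near=np.hypot(L[:,0]-.554,L[:,1]-.245)<.05
F=L[near&(L[:,2]>.021)&(L[:,2]<.027)]; sp=L[near&(L[:,2]>.035)&(L[:,2]<.09)]
print('flange',len(F),circ(F)); print('spindle',len(sp),sp.mean(0),sp.min(0),sp.max(0))
```

```text
rim 4283 [0.54968246 0.24406943 0.17388474] (array([0.5512512 , 0.24360709]), np.float64(0.019382507650143436)) 0.19309828323711034
rim 4698 [0.5498343  0.24403639 0.17355324] (array([0.55095883, 0.24369847]), np.float64(0.019343764989604564)) 0.19309828323711034
green 2502 [0.53911191 0.24785862 0.08760644] (array([0.55597596, 0.24363625]), np.float64(0.038701242512786234))
flange 2271 (array([0.55362616, 0.24620918]), np.float64(0.020148809154535336))
spindle 221 [0.55067554 0.24716996 0.05560002] [0.5484613  0.23988748 0.03513876] [0.55660026 0.25266917 0.07513648]
```

The rim centre is (0.551, 0.244) and the underside is at about 0.134 m. The stand axis is at about (0.554, 0.2455). A shift of about 3 mm centres it, then lower about 103 mm.

```bash
python3 -m handwheel '{"fingers":[-1,-1,-1,-1,-1,-1,-1,-1,-1,-1],"translation":[[-0.04,0.04,0],[-0.04,0.04,0.2],[-0.04,0.04,0.4],[-0.04,0.04,0.6],[-0.04,0.04,0.8],[-0.04,0.04,1.0],[-0.04,0.04,1.2],[-0.04,0.04,1.4],[-0.04,0.04,1.6],[-0.04,0.04,1.7]],"turn":[0,0,0,0,0,0,0,0,0,0]}'
python3 - <<'E'
from h import *
need([.554,.245,.035])
i=imaging.camera_info('wrist'); p,d=imaging.camera('wrist'); cv2.imwrite('pics/w4.png',p[:,:,::-1])
q,_=imaging.camera('side')
cv2.imwrite('pics/c4.png',np.hstack([cv2.resize(p[150:350,200:440],(480,400)),cv2.resize(q[90:190,260:340],(320,400))])[:,:,::-1])
E
```

```text
clock: 7.72
eef_pos: [0.556, 0.2466, 0.0412]
tool_rot: [-3.141, -0.001, 2.853]
force: [-0.8, 0.1, -2.3]
finger_gap: 0.0453
grasp_force: 42.2
7.725 [0.556  0.2466 0.0412] [-3.141e+00 -1.000e-03  2.853e+00] units [ 0.025 -0.035  0.104]
```

View pics/c4.png

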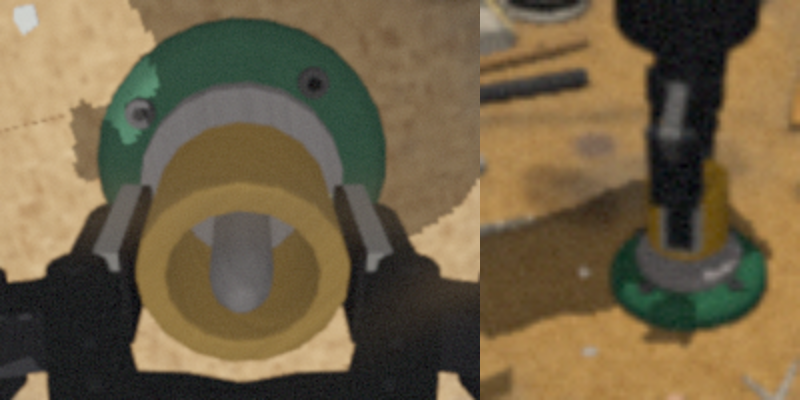

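The spindle at (240,265) rises through the bore, and the underside is about 9 mm above the flange. Lower 6 mm more, hold, release, and rise straight up.

```bash
python3 -m handwheel '{"fingers":[-1,-1,-1,-1],"translation":[[0,0,0.04],[0,0,0.08],[0,0,0.11],[0,0,0.11]],"turn":[0,0,0,0]}'
python3 -m handwheel '{"fingers":[0.3,0.6,1,1,1,1],"translation":[[0,0,0],[0,0,0],[0,0,0],[0,0,0],[0,0,0],[0,0,0]],"turn":[0,0,0,0,0,0]}'
python3 -m handwheel '{"fingers":[1,1,1,1,1,1,1],"translation":[[0,0,-0.2],[0,0,-0.6],[0,0,-1.2],[0,0,-2],[0,0,-2.3],[0,0,-2.3],[0,0,-2.3]],"turn":[0,0,0,0,0,0,0]}'
python3 - <<'E'
from h import *
W=imaging.camera_info('wrist'); p,d=imaging.camera('wrist'); q,_=imaging.camera('side')
cv2.imwrite('pics/c5.png',np.hstack([cv2.resize(p[50:350,140:500],(480,400)),cv2.resize(q[90:190,260:340],(320,400))])[:,:,::-1])
v,u=np.mgrid[:400,:640]; x=(u-W['cx'])/W['fx'];y=(v-W['cy'])/W['fy'];t=np.hypot(x,y)+1e-9
P=(np.stack([x/t*np.tan(t),y/t*np.tan(t),np.ones_like(t)],-1)*d[...,None])@W['pose'][:3,:3].T+W['pose'][:3,3]
h=cv2.cvtColor(p,cv2.COLOR_RGB2HSV)
Q=P[(h[...,0]>14)&(h[...,0]<33)&(h[...,1]>110)&(d>0)]
Q=Q[(np.hypot(Q[:,0]-.555,Q[:,1]-.245)<.04)&(Q[:,2]>.06)&(Q[:,2]<.07)]
A=np.c_[Q[:,:2],np.ones(len(Q))]; s=np.linalg.lstsq(A,Q[:,2],rcond=None)[0]
print(len(Q),Q.mean(0),circ(Q),'slope',s[:2])
E
```

```text
clock: 8.32
eef_pos: [0.5564, 0.2467, 0.0356]
tool_rot: [-3.142, -0.0, 2.853]
force: [0.3, -0.4, -2.4]
finger_gap: 0.0451
grasp_force: 42.2
clock: 9.07
eef_pos: [0.5565, 0.2468, 0.0357]
tool_rot: [3.142, -0.0, 2.853]
force: [-0.3, 0.4, 0.6]
finger_gap: 0.0852
grasp_force: 0.0
clock: 9.95
eef_pos: [0.556, 0.2465, 0.173]
tool_rot: [-3.141, -0.001, 2.853]
force: [-0.5, 0.8, -0.6]
finger_gap: 0.0854
grasp_force: 0.0
1095 [0.55523755 0.24623768 0.06340863] (array([0.55538467, 0.24606404]), np.float64(0.019379590961069927)) slope [-0.00088722 -0.00330674]
```

View pics/c5.png

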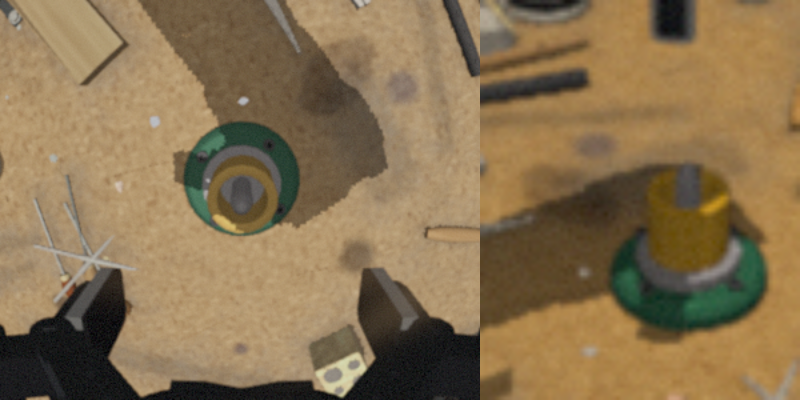

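The sleeve sits level on the flange round the spindle at (242,195). Its rim is at 63.4 mm, about 2 mm off axis, and the gripper is clear. Handing in.

```bash
python3 -c "
from plant import ticket
print(ticket.hand_in())"
```

```text
the job is handed in; nothing more can be done
None
```

The brass sleeve was lowered in the gripper to about 3 mm above the flange, released and left flat on it round the spindle, about 2 mm off axis; I kept clear of the other two sleeves, and the job is handed in at about 10 s (the hand-in returned no verdict).

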